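# Put the cookie stamps back in their own trays

## Robot

A 6-joint arm with a two-finger parallel gripper is mounted at the origin on a cart in front of the work surface, level with it; the furniture and walls round the work are solid. World frame = base frame: x ahead of the robot, y to its left, z up, the work surface at z = 0. Lengths are in m, angles in rad, forces in N, time in s.
With the tool pointing down it reaches from about 0.275 to 1 m from the base axis. Payload 8.4 kg.
Tool frame: the origin (TCP) lies on the centre line of the jaws, within the pads' length; the fingertips stand 17 mm ahead of it and the grasp point (between the pads) lies 2 mm behind it (bot.tcp_to_tips is the y of the fingertips in the tool frame, in m); y points along the fingers, z is the direction in which the jaws open and shut, and the axes are right-handed (so a half turn about y gives the same grasp; the last joint's range is limited). The gripper opens to 85 mm and grips with 20 to 120 N. Pads are 22 mm wide; open, the fingers measure 114 mm over their backs; the gripper's body (76 mm by 85 mm) begins 54 mm behind the grasp point. The pads swing forward as they close: fully open they stand 13 mm farther back than shut.
Start: joints at [-1.143, 0.353, 1.633, -0, 1.155, -0.002], TCP at [0.26, -0.568, 0.248] pointing down, gripper open.
Joint ranges: [-2.63, 2.63], [-0.92, 2.1], [0.06, 2.66], [-1.3, 4.44], [0, 2.69], [-3.02, 3.02]. Speed limits (rad/s): [2.22, 2.22, 2.79, 3.14, 3.14, 3.14].

## Interface

Orientations are given as a unit quaternion [x, y, z, w].
In Python, from workcell import bot, hand, kinematics, get_obs, vision, hand_in gives the robot as it stands. The module is installed in compiled form; this text tells all that it offers. Calls block until the motion is done:
- bot.reach(position, orientation): joint-space move of the TCP to a pose.
- bot.servo_line(position, ori=None, velocity=0.15): straight line of the TCP; ori=None keeps the orientation; velocity is the mean speed in m/s.
- bot.goto_joints(angles): joint-space move.
- hand.move_gripper(opening, strength=None): finger opening in m; strength is the grip in N (None keeps the last); returns when the fingers have stopped.
- bot.dwell(seconds).
- kinematics.solve_ik(position, orientation): joint angles nearest the present ones, or None.
- get_obs(): the state.
- vision.read_camera(name): name is "scene" or "top"; returns a dict with "frame" (384x512x3 uint8, red, green, blue), "intrinsics" (3x3 intrinsics, pixels), "view" (4x4, takes a point from world to camera coordinates). Camera axes: x right, y down, z forward; pixel columns grow to the right and rows downward; lengths in m; the calibration is good to about 2 mm. A picture is of the moment at which its call begins. There is no depth.
A pose or a line that the arm cannot do raises bot.IKError and nothing moves.
- hand_in(): hands the job in, once; it reports no verdict.
The state is a dict: "time_s": time; "joint_pos": joint angles; "joint_vel": joint speeds; "joint_efforts": joint torques, N m; "position": TCP position; "orientation": TCP orientation; "wrist_force": force on the tool from outside, world axes, zero at the start; "ft_torque": the same for the moment, N m; "gripper_width": finger opening in m.
Only numpy, scipy, OpenCV 4.12 (cv2) and the standard library are available. Lean on these libraries where they do the work, as an engineer would, in place of code of your own. Each camera call takes 0.05 s, during which the arm holds its last target. There are 200 camera calls.

## Task

The three cookie stamps with dark wooden handles stand in one another's trays. Move each stamp so that it stands upright and flat in the middle of the tray whose outline has the shape of its own base (round, square, triangular); one tray holds only one stamp, so the empty oblong board is free to park one on the way and is empty again at the end. Do not tip a stamp over, and leave the scissors, marker and ribbon spool where they lie.

Things in the scene. Friction and masses are not known exactly. Their poses are not given: they have to be found in the camera images.
- stamp_round: loose cookie stamp, about 0.2 kg: flat pale grey metal base 14 mm thick, a disc of 64 mm diameter; upright dark turned handle above its centre, 28 mm in diameter between 36 and 74 mm above the underside (narrower below), 80 mm high over all. Origin: centre of the underside; z up along the handle
- stamp_square: loose cookie stamp like stamp_round (same handle, same heights, about 0.2 kg), but its base is a square of 56 mm side, sides along its x and y. Origin: centre of the underside, below the handle; z up along the handle
- stamp_triangle: loose cookie stamp like stamp_round (same handle, same heights, about 0.2 kg), but its base is an equilateral triangle with rounded corners, sides 20 mm from the centre, corners 36 mm from it. Origin: centre of the underside, below the handle; z up along the handle
- tray_round: fixed shallow tray of pale wood, round, 110 mm outer and 100 mm inner diameter. Floor 5 mm above the worktop, rim 11 mm. Origin: centre of the tray at the level of the worktop; z up. The round stamp's place
- tray_square: fixed shallow tray of pale wood, square, 106 mm outer and 96 mm inner width, sides along its x and y. Floor 5 mm above the worktop, rim 11 mm. Origin: centre of the tray at the level of the worktop; z up. The square stamp's place
- tray_triangle: fixed shallow tray of pale wood, an equilateral triangle with rounded corners, inner sides 47 mm from the centre, rim 5 mm thick, outer corners 81 mm from the centre. Floor 5 mm above the worktop, rim 11 mm. Origin: centre of the tray at the level of the worktop; z up. The triangular stamp's place
- spare_board: fixed flat oblong board of pale wood without rim, 124 x 80 mm (long side along its x), top 8 mm above the worktop, empty at the start. Origin: its centre at the level of the worktop; z up. A free spot to park a stamp on
- scissors: loose bystander: scissors with red handles, 87 x 199 x 9 mm, lying flat on the worktop. Origin about the middle of its length, at the worktop; y along the length towards the handles. Leave alone
- marker: loose bystander: white and black marker pen, 135 mm long, 17 mm thick, lying on the worktop. Origin: below its middle, at the worktop; y along the pen. Leave alone
- ribbon_spool: loose bystander: white spool of red ribbon lying flat on the worktop, 104 x 132 x 32 mm with the ribbon's loose end; the spool itself is 72 mm across, its centre at about x 16, y 30 mm from the origin. Leave alone
There are look-alikes about, which are no part of the job. What is shaped like the tray_round but yellow is not meant.

How it is judged:
At the end, for the whole second after the job is handed in: Each stamp stands released, upright (within 0.06 rad), flat on the floor of the tray of its own shape and at rest, its centre within 15 mm of the tray's centre; the oblong board is therefore empty (horizontal distance between stamp_round and tray_round below 0.015 m and height (world z) of each of stamp_round, stamp_square, stamp_triangle below 0.008 m and angle between each of stamp_round, stamp_square, stamp_triangle's own z axis and vertical below 0.06 rad and linear speed of each of stamp_round, stamp_square, stamp_triangle below 0.02 m/s and horizontal distance between stamp_square and tray_square below 0.015 m and horizontal distance between stamp_triangle and tray_triangle below 0.015 m); the robot touches nothing.
It fails at once if a stamp was tipped over (angle between any of stamp_round, stamp_square, stamp_triangle's own z axis and vertical above 0.8 rad).
It fails at once if the scissors, marker or ribbon spool was moved more than 30 mm (distance of any of scissors, marker, ribbon_spool from where it was at the start of the episode above 0.03 m).
It also fails if it takes over 96 s, if anything falls off the work surface, if the arm or the gripper's body presses on something with over 40 N, if the wrist force passes 120 N, or if a joint passes its speed limit or range.

## Working session

There is one attempt and no reset: what is moved stays moved. The work goes in short steps, each a Python script; the robot and the scene stay as the last script left them, time stands still between calls to the robot, and variables do not carry over. Pictures are saved under pics/ and viewed, about 12 in all and at most 16, crops included, and the job is handed in when it is done.

```bash
mkdir -p pics
python3 - <<'E'
from workcell import *
import cv2,numpy as np
for n in("top","scene"):
    c=vision.read_camera(n);cv2.imwrite(f"pics/{n}0.png",c["frame"][...,::-1])
    print(n,c["intrinsics"].tolist(),np.round(c["view"],4).tolist())
o=get_obs();print(o["time_s"],o["orientation"],o["gripper_width"],bot.tcp_to_tips)
E
```

```text
top [[435.8367038416815, 0.0, 258.27938772332016], [0.0, 435.8367038416815, 186.45785573946424], [0.0, 0.0, 1.0]] [[-0.0278, -0.9996, -0.0087, -0.0324], [-0.9945, 0.0285, -0.1011, 0.5395], [0.1013, 0.0058, -0.9948, 1.2872], [0.0, 0.0, 0.0, 1.0]]
scene [[392.9003095295839, 0.0, 258.4680345430684], [0.0, 392.9003095295839, 194.77239639067685], [0.0, 0.0, 1.0]] [[-0.8288, -0.5595, 0.005, 0.4297], [-0.3735, 0.5466, -0.7495, 0.2512], [0.4166, -0.6231, -0.662, 1.0937], [0.0, 0.0, 0.0, 1.0]]
0.1 [-0.1508552   0.69128176 -0.69041181  0.15067773] 0.08495141861266932 0.017
```

View pics/top0.png

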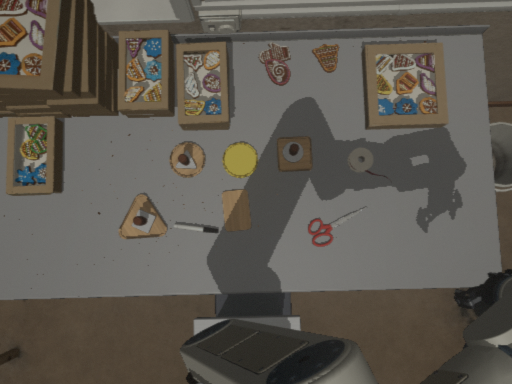

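View pics/scene0.png

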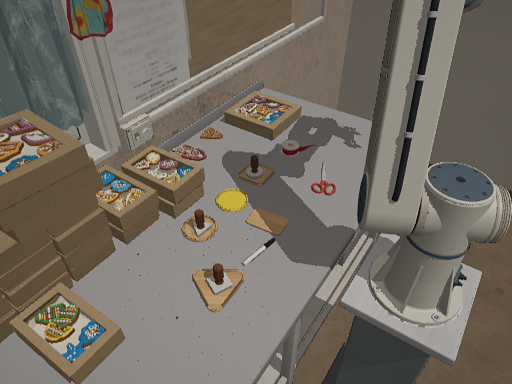

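Top view: the round tray (187,159) holds one stamp with an angular base, the square tray (294,153) holds the round-based one, and the triangular tray (143,217) holds another angular one. The board is at (236,210). The look-alike is the yellow disc (240,159), and the boxes are also brown. The pen is at (196,228), the scissors at (322,230) and the spool at (361,160). Next I'll measure and take one close crop.

```bash
cat > h.py <<'E'
from workcell import *
import cv2,numpy as np
def cam(n):
    c=vision.read_camera(n);return c["frame"],c["intrinsics"],c["view"]
def ray(K,V,uv,z):
    R,t=V[:3,:3],V[:3,3];o=-R.T@t;d=R.T@np.linalg.solve(K,[uv[0],uv[1],1.])
    return o+d*(z-o[2])/d[2]
def proj(K,V,p):
    q=K@(V[:3,:3]@np.array(p)+V[:3,3]);return q[:2]/q[2]
def blobs(mask,amin):
    cs,_=cv2.findContours(mask.astype(np.uint8),cv2.RETR_EXTERNAL,cv2.CHAIN_APPROX_NONE)
    return [c for c in cs if cv2.contourArea(c)>=amin]
def hullc(c):
    m=cv2.moments(cv2.convexHull(c));return np.array([m["m10"],m["m01"]])/m["m00"]
E
python3 - <<'E'
from h import *
for n,box in(("top",(110,125,325,250)),("scene",(160,140,300,320))):
    f,K,V=cam(n);x0,y0,x1,y1=box
    im=f[y0:y1,x0:x1];cv2.imwrite(f"pics/crop_{n}.png",cv2.resize(im[...,::-1],None,fx=3.6 if n=="top" else 3.2,fy=3.6 if n=="top" else 3.2,interpolation=cv2.INTER_CUBIC))
    hsv=cv2.cvtColor(f,cv2.COLOR_RGB2HSV);h,s,v=cv2.split(hsv)
    roi=np.zeros_like(h);roi[y0:y1,x0:x1]=1
    for nm,m,a in(("wood",(s>70)&(h>8)&(h<22)&(v>60),150),("brown",(v<75)&(s>75)&((h<14)|(h>170)),20)):
        for c in blobs(m&(roi>0),a):
            u=hullc(c);z=.011 if nm=="wood" else .08
            p=ray(K,V,u,z);print(n,nm,u.round(1),cv2.contourArea(c),cv2.boundingRect(c),p.round(4))
E
```

```text
top wood [141.9 220.3] 1300.0 (119, 194, 48, 45) [0.4469 0.3085 0.011 ]
top wood [236.1 209.8] 967.0 (222, 189, 29, 42) [0.4708 0.0217 0.011 ]
top wood [187.  159.4] 915.0 (170, 142, 35, 36) [0.6299 0.1695 0.011 ]
top wood [293.9 153.7] 1050.5 (277, 137, 35, 35) [ 0.6382 -0.1598  0.011 ]
top wood [203.9 126.9] 152.0 (180, 125, 49, 5) [0.7305 0.1158 0.011 ]
top brown [139.3 220.2] 22.5 (134, 217, 11, 8) [0.4453 0.297  0.08  ]
top brown [293.7 148.2] 38.0 (290, 144, 8, 9) [ 0.6421 -0.1543  0.08  ]
scene wood [217.4 284.5] 1072.0 (193, 264, 52, 48) [0.445  0.3103 0.011 ]
scene wood [199.1 226.6] 473.0 (182, 209, 35, 33) [0.6301 0.1704 0.011 ]
scene wood [267.2 221. ] 664.5 (246, 208, 43, 28) [0.4657 0.0279 0.011 ]
scene wood [256.  173.5] 294.5 (238, 163, 37, 23) [ 0.6337 -0.1545  0.011 ]
scene wood [180.4 180.5] 1728.0 (160, 149, 47, 69) [0.8357 0.0323 0.011 ]
scene brown [217.8 274.7] 93.0 (213, 266, 11, 18) [0.4288 0.3222 0.08  ]
scene brown [199.2 220. ] 82.5 (195, 212, 9, 17) [0.5991 0.1965 0.08  ]
scene brown [254.3 163.5] 89.5 (251, 155, 8, 18) [ 0.6216 -0.1259  0.08  ]
scene brown [290.8 151. ] 42.5 (283, 148, 17, 7) [ 0.5545 -0.2639  0.08  ]
```

View pics/crop_top.png

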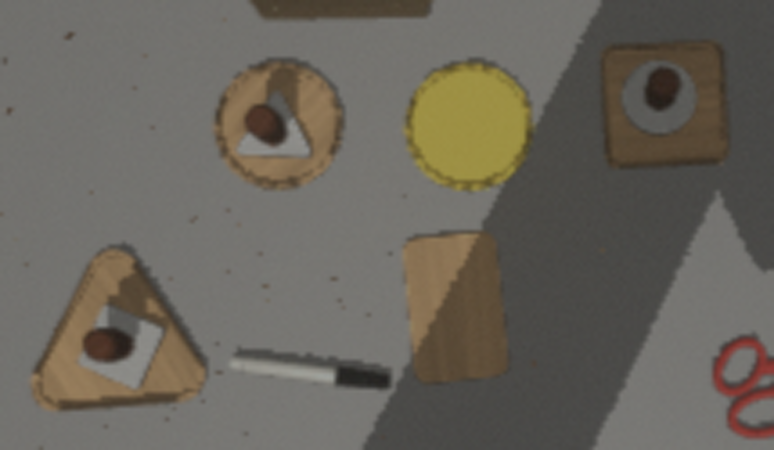

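View pics/crop_scene.png

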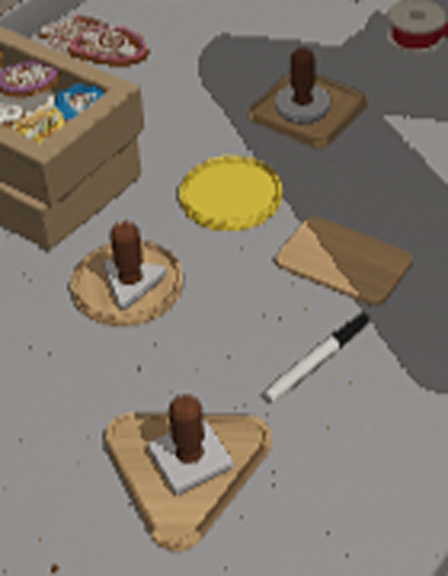

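The three pairings are clear. The triangle stamp is in the round tray, the square stamp in the triangular tray and the round stamp in the square tray. Tray centres from the two views agree within about 7 mm. Next I'll locate the handle axes by intersecting the bearings from the two views, then make the first move.

```bash
cat >> h.py <<'E'
from scipy.spatial.transform import Rotation as Ro
TR=dict(tri=(.446,.309),rnd=(.630,.170),sq=(.637,-.158),board=(.4705,.022))
def handle(guess,zb=.005,verbose=True):
    """handle axis: bearing of the brown blob's midline in both views, intersected; plus top disc in the top view"""
    A=[];b=[];est=[]
    for n in("top","scene"):
        f,K,V=cam(n);hsv=cv2.cvtColor(f,cv2.COLOR_RGB2HSV);h,s,v=[x.astype(int) for x in cv2.split(hsv)]
        m=(v<100)&(s>90)&((h<11)|(h>170))
        lo=proj(K,V,[*guess,zb+.04]).round().astype(int);roi=np.zeros_like(m);roi[lo[1]-14:lo[1]+14,lo[0]-14:lo[0]+14]=1
        bl=blobs(m&roi,20)
        if not bl: print(n,"no blob");continue
        c=max(bl,key=cv2.contourArea).reshape(-1,2).astype(float)
        e=proj(K,V,[*guess,zb+.08])-proj(K,V,[*guess,zb+.02]);e/=np.linalg.norm(e);p=np.array([-e[1],e[0]])
        mid=(c@p).max()/2+(c@p).min()/2;end=(c@e).max()+.5
        g=proj(K,V,[*guess,zb+.074]);r=.014*K[0,0]/(V[2,:3]@[*guess,.08]+V[2,3])
        if n=="top": est.append(ray(K,V,e*(end-r)+p*mid,zb+.074)[:2])
        q=ray(K,V,e*(c@e).mean()+p*mid,zb+.05)[:2];o=(-V[:3,:3].T@V[:3,3])[:2];d=q-o;d/=np.linalg.norm(d);nn=np.array([-d[1],d[0]])
        A.append(nn);b.append(nn@o)
        if verbose: print(n,"blob",len(c),cv2.boundingRect(c.astype(np.float32)),"width mm",round(((c@p).max()-(c@p).min()+1)*.014/r*1e3,1))
    x=np.linalg.solve(A,b) if len(A)==2 else None
    if est:
        A2=A+[[.5,0],[0,.5]];b2=b+list(.5*est[0]);l=np.linalg.lstsq(np.array(A2),np.array(b2),rcond=None)[0]
    if verbose: print("bearings",None if x is None else x.round(4),"topdisc",est[0].round(4),"fused",l.round(4))
    return l
def ori(th):
    y=np.array([0,0,-1.]);z=np.array([np.cos(th),np.sin(th),0]);return Ro.from_matrix(np.c_[np.cross(y,z),y,z]).as_quat()
E
python3 - <<'E'
from h import *
for k in("tri","rnd","sq"): print(k);handle(TR[k])
o=get_obs();R=Ro.from_quat(o["orientation"]).as_matrix();print(R.round(2).tolist())
t0=np.arctan2(R[1,2],R[0,2]);print("th0",t0)
for th in(t0,t0+np.pi/4,t0+np.pi/2,t0-np.pi/4):
    print(round(th,2),[None if(q:=kinematics.solve_ik([*p,.06],ori(th))) is None else np.round(q,2).tolist() for p in TR.values()])
E
```

```text
tri
top blob 23 (134, 217, 9, 8) width mm 23.4
scene blob 64 (213, 264, 11, 21) width mm 27.6
bearings [0.4448 0.3037] topdisc [0.4444 0.3002] fused [0.4451 0.3023]
rnd
top blob 25 (179, 155, 7, 8) width mm 23.6
scene blob 54 (195, 210, 9, 19) width mm 28.4
bearings [0.6224 0.1719] topdisc [0.62   0.1694] fused [0.6219 0.1714]
sq
top no blob
scene blob 50 (251, 155, 7, 18) width mm 25.0Traceback (most recent call last):
  File "<stdin>", line 2, in <module>
  File "h.py", line 37, in handle
    if verbose: print("bearings",None if x is None else x.round(4),"topdisc",est[0].round(4),"fused",l.round(4))
                                                                             ~~~^^^
IndexError: list index out of range
```

```bash
sed -i 's/(s>90)/(s>72)/' h.py
python3 - <<'E'
from h import *
handle(TR["sq"])
o=get_obs();R=Ro.from_quat(o["orientation"]).as_matrix();print(o["time_s"],R.round(2).tolist())
t0=np.arctan2(R[1,2],R[0,2]);print("th0",t0)
for th in(t0,t0+np.pi/4,t0+np.pi/2,t0-np.pi/4):
    print(round(th,2),[None if(q:=kinematics.solve_ik([*p,.06],ori(th))) is None else np.round(q,2).tolist() for p in TR.values()])
E
```

```text
top no blob
scene blob 41 (251, 155, 7, 18) width mm 25.1Traceback (most recent call last):
  File "<stdin>", line 2, in <module>
  File "h.py", line 37, in handle
    if verbose: print("bearings",None if x is None else x.round(4),"topdisc",est[0].round(4),"fused",l.round(4))
                                                                             ~~~^^^
IndexError: list index out of range
```

```bash
sed -i 's/m=(v<100).*/m=((v<100)\&(s>90)\&((h<11)|(h>170)))|((v<75)\&(s>75)\&((h<14)|(h>170)))/' h.py
python3 - <<'E'
from h import *
try: handle(TR["sq"])
except Exception as e: print(e)
o=get_obs();R=Ro.from_quat(o["orientation"]).as_matrix();print(o["time_s"],R.round(2).tolist())
t0=np.arctan2(R[1,2],R[0,2]);print("th0",t0)
for th in(t0,t0+np.pi/4,t0+np.pi/2,t0-np.pi/4):
    print(round(th,2),[None if(q:=kinematics.solve_ik([*p,.06],ori(th))) is None else np.round(q,2).tolist() for p in TR.values()])
E
```

```text
top blob 23 (290, 145, 8, 9) width mm 22.4
scene blob 39 (251, 155, 8, 18) width mm 28.6
bearings [ 0.6396 -0.1533] topdisc [ 0.6411 -0.1539] fused [ 0.6404 -0.1539]
0.7 [[-0.91, 0.0, 0.42], [-0.42, -0.0, -0.91], [0.0, -1.0, 0.0]]
th0 -1.141039299000529
-1.14 [[0.6, 0.48, 1.95, -0.0, 0.71, 1.74], [0.26, 0.61, 1.7, -0.0, 0.84, 1.4], [-0.25, 0.61, 1.69, -0.0, 0.84, 0.9], [0.04, 0.4, 2.1, -0.0, 0.64, 1.18]]
-0.36 [[0.6, 0.48, 1.95, -0.0, 0.71, 0.96], [0.26, 0.61, 1.7, -0.0, 0.84, 0.62], [-0.25, 0.61, 1.69, -0.0, 0.84, 0.11], [0.04, 0.4, 2.1, -0.0, 0.64, 0.4]]
0.43 [[0.6, 0.48, 1.95, -0.0, 0.71, 0.17], [0.26, 0.61, 1.7, -0.0, 0.84, -0.17], [-0.25, 0.61, 1.69, -0.0, 0.84, -0.68], [0.04, 0.4, 2.1, -0.0, 0.64, -0.39]]
-1.93 [[0.6, 0.48, 1.95, -0.0, 0.71, 2.53], [0.26, 0.61, 1.7, -0.0, 0.84, 2.19], [-0.25, 0.61, 1.69, -0.0, 0.84, 1.68], [0.04, 0.4, 2.1, -0.0, 0.64, 1.97]]
```

```bash
cat >> h.py <<'E'
Q=ori(0.);ZG=.058;ZT=.2
def st(m):
    o=get_obs();print(m,"t",round(o["time_s"],1),"pos",o["position"].round(4) if hasattr(o["position"],"round") else o["position"],"w",round(float(o["gripper_width"]),4),"F",np.round(o["wrist_force"],1))
def pick(xy,dz=0):
    hand.move_gripper(.075)
    bot.reach([*xy,ZT],Q);bot.servo_line([*xy,ZG+dz],velocity=.12);st("down")
    hand.move_gripper(0,50);st("gripped")
    bot.servo_line([*xy,ZT],velocity=.12);st("lifted")
def place(xy,dz=0):
    bot.servo_line([*xy,ZT],velocity=.18)
    bot.servo_line([*xy,ZG+dz+.012],velocity=.12);bot.servo_line([*xy,ZG+dz+.0007],velocity=.03);st("placed")
    hand.move_gripper(.075);bot.servo_line([*xy,ZT],velocity=.15);st("up")
def shot(name,box,k):
    out=[]
    for n in("top","scene"):
        x0,y0,x1,y1=box[n];f,_,_=cam(n);out.append(cv2.resize(f[y0:y1,x0:x1,::-1],(390,390),interpolation=cv2.INTER_CUBIC))
    cv2.imwrite(f"pics/{name}.png",np.hstack(out))
BOX=dict(top=(110,110,320,320),scene=(150,130,330,310))
E
python3 - <<'E'
from h import *
pick((.445,.3025));place(TR["board"],.003)
shot("m1",BOX,1)
E
```

```text
down t 5.4 pos [0.4454 0.3028 0.0586] w 0.075 F [-0.1 -0.1  1. ]
gripped t 5.9 pos [0.4452 0.3026 0.0584] w 0.0271 F [ 0.1 -0.8  5. ]
lifted t 7.2 pos [0.4446 0.3022 0.1992] w 0.027 F [-0.4  0.2 -2.7]
placed t 10.7 pos [0.4704 0.022  0.0615] w 0.0268 F [ 1.  -0.5 -1.7]
up t 12.3 pos [0.4699 0.022  0.1993] w 0.075 F [ 0.2  0.3 -1.1]
```

View pics/m1.png

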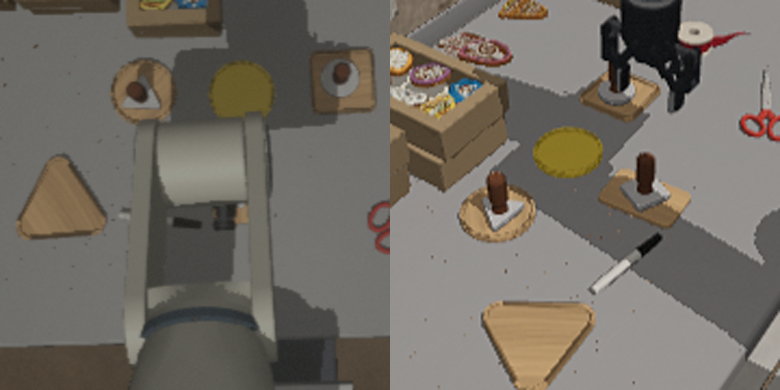

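The square stamp stands on the board at about (645,180) and the triangular tray (60,205) is empty. Next: triangle stamp, then round stamp.

Run:
```python
from h import *
pick((.6220,.1712));place(TR["tri"])
f,K,V=cam("scene")
shot("m2",BOX,1)
```

```text
down t 14.8 pos [0.6226 0.1714 0.0588] w 0.075 F [ 0.3 -0.8 -0.1]
gripped t 15.3 pos [0.6222 0.1713 0.0584] w 0.0267 F [-0.7 -0.4  3.7]
lifted t 16.6 pos [0.6215 0.1711 0.199 ] w 0.027 F [-0.1 -0.5 -2.3]
placed t 19.8 pos [0.4459 0.3089 0.0585] w 0.0267 F [-0.1  0.4 -2.3]
up t 21.4 pos [0.4455 0.3087 0.1992] w 0.075 F [-0.9 -0.2 -0.7]
```

View pics/m2.png

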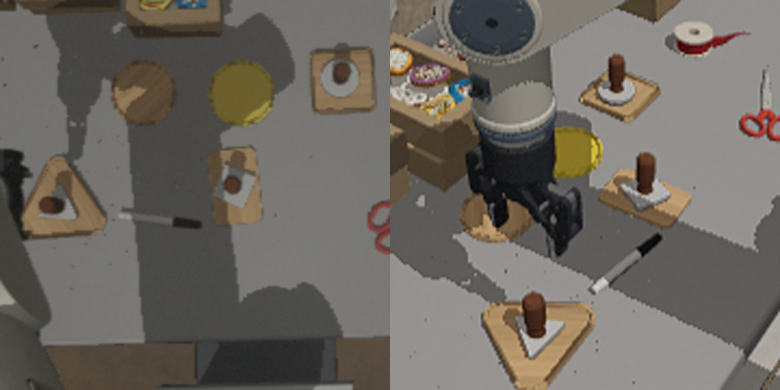

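The triangle stamp stands in the middle of the triangular tray and the round tray (143,92) is empty. The remaining moves are round stamp to round tray, then square stamp to square tray.

Run:
```python
from h import *
pick((.6402,-.1537));place(TR["rnd"])
pick(TR["board"],.003);place(TR["sq"])
bot.goto_joints([-1.143,.353,1.633,0,1.155,-.002]);st("home")
for k in("tri","rnd","sq"):
    try: print(k,"offset mm",((handle(TR[k])-TR[k])*1e3).round(1))
    except Exception as e: print(k,e)
shot("m4",dict(top=(110,110,320,320),scene=(150,130,330,310)),1)
```

```text
down t 24.9 pos [ 0.6408 -0.1539  0.0589] w 0.0748 F [ 0.  -0.3 -0.5]
gripped t 25.4 pos [ 0.6409 -0.1538  0.0587] w 0.0272 F [ 0.9 -0.6  6.1]
lifted t 26.8 pos [ 0.6397 -0.1536  0.199 ] w 0.0272 F [ 0.4  0.3 -2.7]
placed t 30.5 pos [0.63   0.17   0.0587] w 0.0268 F [-0.6 -0.   1.1]
up t 32.1 pos [0.6294 0.1698 0.1989] w 0.075 F [-0.2  0.5 -0.6]
down t 34.5 pos [0.471  0.0221 0.0615] w 0.0749 F [-0.1  0.1  0.1]
gripped t 35.0 pos [0.4707 0.022  0.0615] w 0.0268 F [-0.7  0.2  6.5]
lifted t 36.3 pos [0.47   0.022  0.1993] w 0.0267 F [-0.1 -0.3 -2.6]
placed t 39.5 pos [ 0.6369 -0.158   0.0586] w 0.0268 F [-0.2 -0.4  0.5]
up t 41.2 pos [ 0.6364 -0.1578  0.199 ] w 0.0752 F [ 1.   0.3 -0.2]
home t 43.2 pos [ 0.2617 -0.5679  0.2483] w 0.0745 F [-0.  -0.4 -0.8]
top blob 28 (132, 216, 11, 9) width mm 26.1
scene blob 56 (211, 265, 11, 21) width mm 29.1
bearings [0.4464 0.3085] topdisc [0.4461 0.3058] fused [0.4466 0.3075]
tri offset mm [ 0.6 -1.5]
top blob 30 (180, 152, 10, 10) width mm 23.9
scene blob 47 (194, 208, 10, 19) width mm 28.8
bearings [0.6294 0.1673] topdisc [0.6286 0.1665] fused [0.6292 0.1671]
rnd offset mm [-0.8 -2.9]
top blob 25 (291, 147, 8, 9) width mm 24.0
scene blob 40 (253, 156, 8, 17) width mm 28.6
bearings [ 0.6326 -0.1558] topdisc [ 0.634  -0.1565] fused [ 0.6333 -0.1564]
sq offset mm [-3.7  1.6]
```

View pics/m4.png

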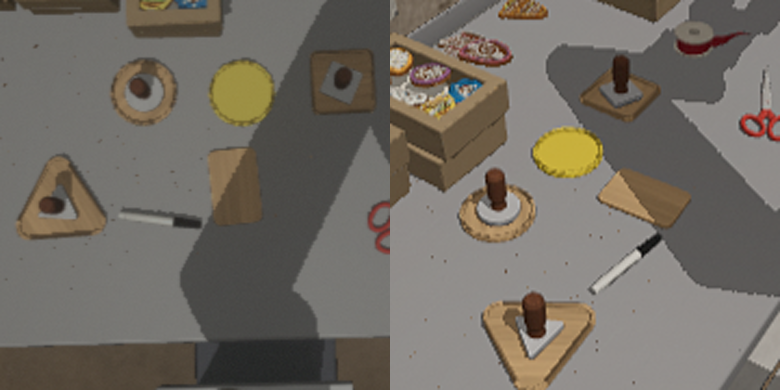

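All three stamps stand upright near the middle of their own trays: round at (143,92), square at (343,80) and triangle at (58,205). The board (235,185) is empty and the bystanders haven't moved. I'm handing in.

```bash
python3 -c "
from workcell import *
hand_in()"
```

```text
the job is handed in; nothing more can be done
```

I moved all three stamps to the trays of their own shape and handed the job in at about 43 s of robot time. I parked the square stamp on the oblong board, moved triangle then round into their trays, and finally put the square one in its tray.

- **Position:** the handle axes, measured from both views, lie about 2 mm (triangle), 3 mm (round) and 4 mm (square) from the tray centres; the limit is 15 mm. The two views' estimates of the tray centres differed by about 1–2 mm for the round and triangular trays and up to 7 mm for the square one. I put the scene view's square reading down to the handle hiding part of its rim, so I relied mainly on the top view there.
- **Stance:** the last picture shows the stamps upright and flat, the board empty and the marker unmoved. The scissors and spool, partly outside that crop, also looked unmoved. The arm was back at its start pose, touching nothing. I judged upright and flat by eye and did not measure the angles.
- **Failed check:** the first two handle detections in the shaded square tray found nothing in the top view. I widened the colour mask and the detection then agreed across both views.

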